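# Re-set the snap-button tool rest and park the tamper in it

### The arm

A 6-joint arm with a two-finger parallel gripper is mounted at the origin on a cart in front of the work surface, level with it; the furniture and walls round the work are solid. World frame = base frame: x ahead of the robot, y to its left, z up, the work surface at z = 0. Lengths are in m, angles in rad, forces in N, time in s.
With the tool pointing down it reaches from about 0.275 to 0.825 m from the base axis. Payload 5.2 kg.
Tool frame: the origin (TCP) lies between the finger pads; the fingertips stand 19 mm ahead of it and the grasp point (between the pads) is the TCP (bot.finger_overhang is the y of the fingertips in the tool frame, in m); y points along the fingers, z is the direction in which the jaws open and shut, and the axes are right-handed (so a half turn about y gives the same grasp; the last joint's range is limited). The gripper opens to 93 mm and grips with 3 to 60 N. Pads are 15 mm wide; open, the fingers measure 128 mm over their backs; the gripper's body (75 mm by 188 mm) begins 65 mm behind the grasp point.
Start: joints at [-1.448, 0.259, 1.535, -0, 1.348, -0.203], TCP at [0.176, -0.521, 0.238] pointing down, gripper open.
Joint ranges: [-3.14, 3.14], [-0.91, 2.08], [0.19, 2.58], [-1.22, 4.36], [0.22, 2.71], [-3.12, 3.12]. Speed limits (rad/s): [2.57, 2.57, 3.14, 3.14, 3.14, 3.14].

### API

Orientations are given as a unit quaternion [w, x, y, z].
In Python, from workcell import bot, viewer, job gives the robot as it stands.
- The arm moves only by the tool carry_out, never from a script. Its argument "moves" is one flat list of numbers, 5 for each row, row after row: the opening, from -1 (shut) to 1 (fully open), so that 0 is half open, then the shift along the tool's x, y, z in mm, then the turn about the tool's y in degrees. A call has 1 to 20 rows; each row is the pose to reach, as a shift and turn from the pose measured when the call began, along the tool's axes at that moment; what a row does not reach only later rows make up. A row lasts 1/12 s, in which the tool goes at most 41.7 mm and 7.16 degrees, less where a joint would pass 70% of its speed; a pose out of reach is approached as far as the arm can. A call with a gripper value outside its range is refused whole. The fingers move at their own pace and stop on an object; "squeeze" is the grip in N (left out, the last holds). Time passes only in rows, so rows that repeat a pose let the fingers close. It gives the time, the measured TCP pose, the force and the opening at its end, in the units of the state.
- bot.observe(): the state, without advancing time (a new reading comes with each control period).
- viewer.get_image(name): name is "side" or "top" or "wrist"; returns the picture (480x640x3 uint8, blue, green, red); there is no depth.
- viewer.camera_model(name): a dict with "mtx" (3x3 intrinsics, pixels), "view" (4x4, takes a point from world to camera coordinates); the wrist camera has in their place "hand_eye" (4x4, takes a point from camera to tool coordinates, whose origin is the TCP and whose axes are the tool frame's). Camera axes: x right, y down, z forward; pixel columns grow to the right and rows downward; lengths in m; the calibration is good to about 2 mm. A picture is of the moment at which its call begins: read the wrist's pose just before it. camera_model takes no time and is no camera call.
- job.finish_job(): hands the job in, once; it reports no verdict.
The state is a dict: "time_s": time; "joint_positions": joint angles; "qd": joint speeds; "joint_torque": joint torques, N m; "position": TCP position; "orientation": TCP orientation; "force": force on the tool from outside, world axes, zero at the start; "ft_torque": the same for the moment, N m; "gripper_width": finger opening in m.
Only numpy, scipy, OpenCV 4.12 (cv2) and the standard library are available. Lean on these libraries where they do the work, as an engineer would, in place of code of your own. Each camera call takes 0.05 s, during which the arm holds its last target. There are 200 camera calls.

### The job

Widen the adjustable tool rest to its wide setting: squeeze in the two snap buttons on either side of the tube, draw the outer tube with its stop plate back towards the post and let both buttons pop fully out through the second pair of holes, the one in the collar, gently, never forcing the tube against the buttons. Then stand the beech tamper upright in the widened bay, on the base plate between the stop plate and the end plate, with its foot wholly on the plate, and let go. Leave the other things where they stand.

Things in the scene. Friction and masses are not known exactly. Their poses are not given: they have to be found in the camera images.
- stand: Fixed tool rest. Origin: centre of the underside of its aluminium base plate, 110 (x) x 310 (y) x 8 mm. A level square tube runs along its y, axis 62 mm above the table. Grey post at -y (50 x 30 mm, y -155 to -125, 84 mm high) holds the dark inner tube, 27 mm square. Fixed dark end plate at +y: inner face at y +140, 90 mm wide, top at 60 mm.
- setting (a joint): Slide of outer tube and stop plate, m: 0 (+-1 mm) at the narrow start, grows as they move to the stand's -y, towards the post (bay widens), to 0.064 at most; friction about 2 N. Two pairs of 11 mm round holes in the upright sides; at the start the buttons are in the pair near the post (2 mm play in all). The other pair, in the collar, is the wide setting.
- outer_tube: Bright outer tube on the inner one, 32 mm square, wall 1.5 mm, y -36 to +74 at setting 0. A 52 mm long collar with a screw on top, clamped round it, has the second holes at its centre, somewhere 38 to 58 mm from the first. On the +y end a dark stop plate, 90 mm wide, 14 to 74 mm above the table, outer face at y +80 at setting 0. Origin on the tube axis, over the stand's at 0.
- button_a (a joint): Snap button on the stand's +x side: round-ended steel pin, 9 mm in diameter, pointing sideways through a hole of the outer tube. m: 0 out (tip 5 mm proud), 0.005 flush, 0.0065 under the wall. Spring 1 N out, 1.6 N flush. Held flush, it wedges under the wall as the tube is drawn (about 5 N for both), then rides under it with little drag and springs out in the next hole; the tube then locks.
- button_b (a joint): The same on the stand's -x side. Width over both buttons 42 mm, over the tube 32 mm. Fingers that press both buttons flush also grip the outer tube. On each side of the tube a small upright rib (5 mm proud, 4 mm thick, 22 mm high) stands 12 mm (near face) from the first hole's centre towards the post: a finger on the button can push against it when drawing the tube back.
- snap_mid (a point): Point on the tube axis midway between the two buttons (stand x 0, y -20, 62 mm above the table); it stays put when the outer tube slides.
- bay (a point): On the base plate's top (8 mm above the table), stand x 0, y +91: where the tamper fits when the rest is at its wide setting (the bay is then 98 to 118 mm wide, 60 mm at the start); same axes as the stand.
- tamper: Beech tamper standing upright, loose, 0.14 kg: round foot 81 mm in diameter, 28 mm high; neck 25 mm in diameter at 37 to 54 mm; round knob 36 mm in diameter at 54 to 98 mm above its underside. Origin: centre of its underside, z up.
- weight_large: Bystander: calibration weight, 38 mm in diameter, 52 mm high. Origin centre of underside.
- tin_empty: Bystander: empty food tin, 104 mm in diameter, 54 mm high. Origin centre of underside.
- pot: Bystander: white pot with a lid, 69 mm in diameter, 85 mm high. Origin centre of underside.
- cup: Bystander: small clear measuring cup, 54 mm in diameter, 46 mm high. Origin centre of underside.
- pin_a: Steel pin of snap button a, 9 mm in diameter, in the inner tube on the stand's +x side; origin on the tube axis (not at its tip) while out, its tip 21 mm from there along the stand's +x. More than 5 N between it and the outer tube counts as forcing.
- pin_b: The same for button b, tip 21 mm along the stand's -x.

How it is judged:
By the outcome, as a careful person would: the job done as asked, in the order asked, and still so for the second after the job is handed in, with the robot touching nothing.
It also fails if it takes over 61 s, if anything falls off the work surface, if the arm or the gripper's body presses on something with over 40 N, if the wrist force passes 120 N, or if a joint passes its speed limit or range.

## Working session

There is one attempt and no reset: what is moved stays moved. The work goes in short steps, Python scripts to look and compute and a tool call to move; the robot and the scene stay as the last step left them, time stands still between calls to the robot, and variables do not carry over. Pictures are saved under pics/ and viewed, about 8 in all and at most 12, crops included, and the job is handed in when it is done.

Besides the shell and the picture viewer there is one more tool, called after ">>>" as name(argument=value, ...) on one line, values as JSON. carry_out: Moves the arm, as the interface text tells. Its arguments: {"type":"object","properties":{"moves":{"type":"array"},"squeeze":{"type":"number"}},"required":["moves"]}

```bash
ls; mkdir -p pics; python3 - <<'E'
from workcell import bot, viewer, job
import cv2,numpy as np
np.set_printoptions(precision=4,suppress=True)
s=bot.observe();print({k:np.round(v,4) for k,v in s.items()}, bot.finger_overhang)
for n in("top","side"):
    cv2.imwrite(f"pics/{n}0.png",viewer.get_image(n)); m=viewer.camera_model(n);print(n,m["mtx"],m["view"])
print(viewer.camera_model("wrist"))
E
```

```text
pics
{'time_s': np.float64(0.0), 'joint_positions': array([-1.4478,  0.2593,  1.5361, -0.    ,  1.348 , -0.2028]), 'qd': array([ 0.0009,  0.0008, -0.0003,  0.0008, -0.0011,  0.0025]), 'joint_torque': array([  0.0018, -43.7302, -28.3998,   0.0722,   0.0413,  -0.0001]), 'position': array([ 0.176 , -0.5205,  0.2368]), 'orientation': array([ 0.1147, -0.1146,  0.6984, -0.6971]), 'force': array([ 0.195 , -0.7213,  0.391 ]), 'ft_torque': array([ 0.0486, -0.0246, -0.0418]), 'gripper_width': np.float64(0.0929)} 0.019
top [[444.6295   0.     326.4802]
 [  0.     444.6295 236.7612]
 [  0.       0.       1.    ]] [[-0.0063 -0.9996  0.029  -0.0841]
 [-0.9916  0.0025 -0.1292  0.5402]
 [ 0.1291 -0.0296 -0.9912  1.0251]
 [ 0.      0.      0.      1.    ]]
side [[594.2853   0.     313.1311]
 [  0.     594.2853 239.8489]
 [  0.       0.       1.    ]] [[-0.9464 -0.3221 -0.0246  0.4712]
 [-0.1461  0.4948 -0.8566  0.1845]
 [ 0.2881 -0.8071 -0.5154  0.9987]
 [ 0.      0.      0.      1.    ]]
{'mtx': array([[375.8503,   0.    , 316.5144],
       [  0.    , 375.8503, 244.8551],
       [  0.    ,   0.    ,   1.    ]]), 'hand_eye': array([[ 0.0011,  0.9634,  0.268 , -0.0758],
       [ 0.0002, -0.268 ,  0.9634, -0.1462],
       [ 1.    , -0.001 , -0.0004, -0.0007],
       [ 0.    ,  0.    ,  0.    ,  1.    ]])}
```

View pics/top0.png

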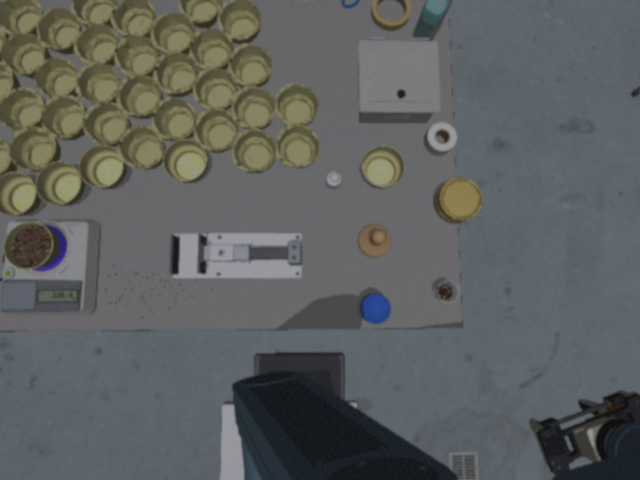

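View pics/side0.png

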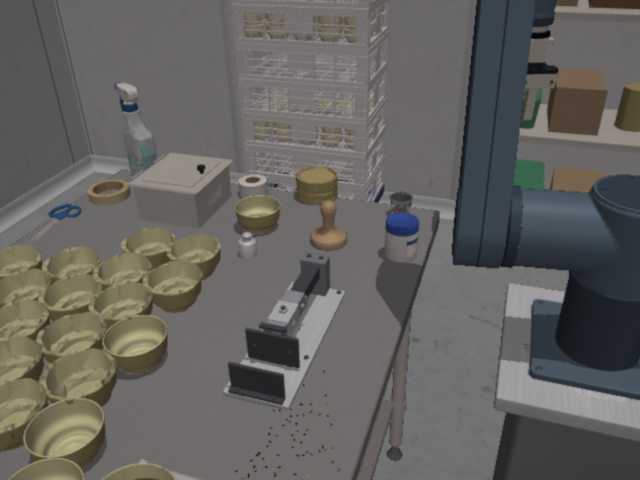

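The top view shows the stand with its end plate at about (177,255), the post at (295,252), base plate corners near (172,234), (302,234), (302,278) and (172,278). The tamper's foot is at (375,240). The side view agrees.

```bash
cat > h.py <<'E'
from workcell import bot, viewer, job
import cv2,numpy as np
from scipy.spatial.transform import Rotation as Ro
np.set_printoptions(precision=4,suppress=True)
def tool(s=None):
    s=s or bot.observe(); T=np.eye(4); T[:3,:3]=Ro.from_quat(np.roll(s["orientation"],-1)).as_matrix(); T[:3,3]=s["position"]; return T
def cam(n,T=None):
    m=viewer.camera_model(n)
    return m["mtx"], (np.linalg.inv(T@m["hand_eye"]) if n=="wrist" else m["view"])
def bp(K,V,px,z):
    "world point at height z seen at pixel"
    C=np.linalg.inv(V); d=C[:3,:3]@np.linalg.inv(K)@np.array([*px,1.]); o=C[:3,3]; return o+d*(z-o[2])/d[2]
def pj(K,V,P):
    p=K@(V@np.array([*P,1.]))[:3]; return p[:2]/p[2]
E
python3 - <<'E'
from h import *
K,V=cam("top"); print(tool())
for n,p,z in[("pl",(172,234),.008),("",(302,234),.008),("",(302,278),.008),("",(172,278),.008),("tampfoot",(375,240),.02),("knob",(378,236),.08),("pot",(376,307),.085),("cup",(445,290),.04),("weight",(334,179),.04),("post",(296,252),.084)]: print(n,bp(K,V,p,z))
I=cv2.imread("pics/top0.png")[215:330,160:480]; cv2.imwrite("pics/c1.png",cv2.resize(I,None,fx=2.5,fy=2.5,interpolation=2))
E
```

```text
[[-0.9474 -0.0002  0.3201  0.176 ]
 [-0.3201  0.0016 -0.9474 -0.5206]
 [-0.0003 -1.     -0.0016  0.2369]
 [ 0.      0.      0.      1.    ]]
pl [0.5512 0.2879 0.008 ]
 [ 0.5505 -0.0274  0.008 ]
 [ 0.4431 -0.0275  0.008 ]
 [0.4447 0.2839 0.008 ]
tampfoot [ 0.5337 -0.2049  0.02  ]
knob [ 0.5356 -0.2036  0.08  ]
pot [ 0.3747 -0.1949  0.085 ]
cup [ 0.4119 -0.3655  0.04  ]
weight [ 0.6803 -0.1055  0.04  ]
post [ 0.499  -0.0158  0.084 ]
```

Stand centre ≈ (0.497, 0.129), with yaw ≈ 0 and post at world −y. I'll move above the buttons with the jaws opening along x.

>>> carry_out(moves=[1, -506, 0, -494, -71, 1, -506, 0, -494, -71, 1, -506, 0, -494, -71, 1, -506, 0, -494, -71, 1, -506, 0, -494, -71, 1, -506, 0, -494, -71, 1, -506, 0, -494, -71, 1, -506, 0, -494, -71, 1, -506, 0, -494, -71, 1, -506, 0, -494, -71, 1, -506, 0, -494, -71, 1, -506, 0, -494, -71, 1, -506, 0, -494, -71, 1, -506, 0, -494, -71, 1, -506, 40, -494, -71, 1, -506, 75, -494, -71, 1, -506, 75, -494, -71, 1, -506, 75, -494, -71, 1, -506, 75, -494, -71, 1, -506, 75, -494, -71])

```text
time_s: 1.77
position: [0.4964, 0.1101, 0.1617]
orientation: [0.499, -0.5, 0.502, -0.5]
force: [0.2, -0.7, -1.4]
gripper_width: 0.0928
```

```bash
python3 - <<'E'
from h import *
s=bot.observe();T=tool(s);print(T,s["time_s"],s["force"]);np.save("T1.npy",T)
I=viewer.get_image("wrist");cv2.imwrite("pics/w1.png",I)
E
```

```text
[[-0.0033 -0.0035  1.      0.4964]
 [-1.      0.0012 -0.0033  0.1101]
 [-0.0012 -1.     -0.0035  0.1617]
 [ 0.      0.      0.      1.    ]] 1.7667 [ 0.1563 -0.7    -1.4335]
```

View pics/w1.png

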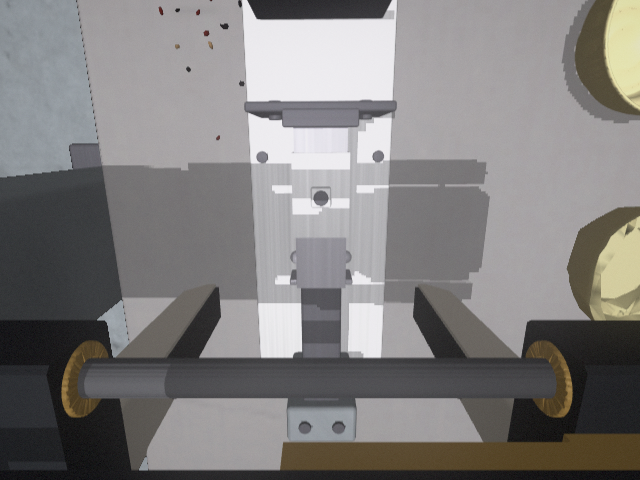

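The wrist view shows the buttons at (293,257) and (348,257), ribs at row 277, collar screw at (320,197) and stop plate at row 105. I'll enlarge it for finer edges.

```bash
python3 - <<'E'
from h import *
I=cv2.imread("pics/w1.png")[90:300,230:410]; I=cv2.LUT(I,(255*(np.arange(256)/255)**.6).astype(np.uint8))
cv2.imwrite("pics/w1c.png",cv2.resize(I,None,fx=2.85,fy=2.85,interpolation=2))
T=np.load("T1.npy");K,V=cam("wrist",T)
for n,p,z in[("b",(293,257),.062),("b",(348,257),.062),("screw",(320,197),.085),("endtube",(320,289),.078),("plateedgeL",(248,100),.074),("R",(396,100),.074),("stopL",(246,106),.074),("baseL",(258,289),.008),("baseR",(384,289),.008),("hole",(262,157),.008),("hole",(378,157),.008),("c238",(320,238),.078)]: print(n,bp(K,V,p,z))
E
```

```text
b [0.4809 0.1088 0.062 ]
b [0.5186 0.1086 0.062 ]
screw [0.4994 0.1533 0.085 ]
endtube [0.4993 0.0917 0.078 ]
plateedgeL [0.4575 0.2086 0.074 ]
R [0.5439 0.2082 0.074 ]
stopL [0.4562 0.2053 0.074 ]
baseL [0.4466 0.0633 0.008 ]
baseR [0.5545 0.063  0.008 ]
hole [0.4548 0.1735 0.008 ]
hole [0.545  0.1731 0.008 ]
c238 [0.4994 0.1263 0.078 ]
```

View pics/w1c.png

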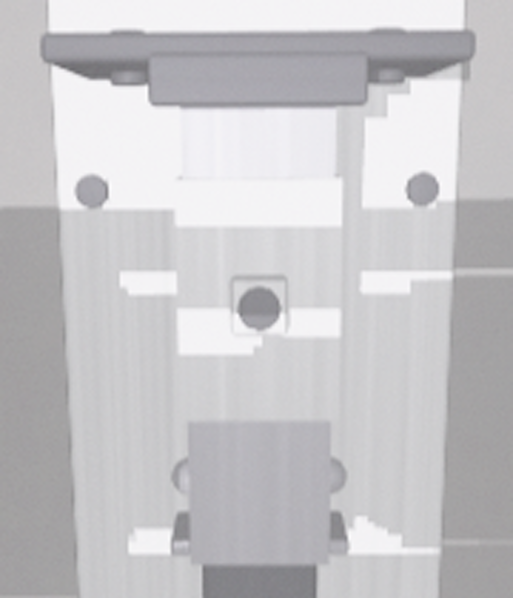

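```bash
python3 - <<'E'
from h import *
T=np.load("T1.npy");K,V=cam("wrist",T)
for z in(.078,.080,.082,.084):
    a,b=bp(K,V,(320,152.5),z)[1],bp(K,V,(320,237.7),z)[1]; w=bp(K,V,(350,195),z)[0]-bp(K,V,(291.8,195),z)[0]
    print(z,a,b,"len",a-b,"mid",(a+b)/2,"w",w)
E
```

```text
0.078 0.17877198738317984 0.12648420092009383 len 0.05228778646308602 mid 0.15262809415163683 w 0.03564484711713972
0.08 0.17883144131003897 0.12699835177456925 len 0.05183308953546972 mid 0.1529148965423041 w 0.035334877933782594
0.082 0.1788908952368981 0.12751250262904468 len 0.05137839260785343 mid 0.1532016989329714 w 0.03502490875042541
0.084 0.17895034916375724 0.1280266534835201 len 0.050923695680237135 mid 0.15348850132363867 w 0.03471493956706828
```

Collar hole is ≈44 mm from the first (length checks at 52 mm). I'll descend round the buttons.

>>> carry_out(moves=[1, 2.6, 35, 3.8, 0, 1, 2.6, 70, 3.8, 0, 1, 2.6, 90, 3.8, 0, 0.4, 2.6, 99.5, 3.8, 0, 0, 2.6, 99.5, 3.8, 0, -0.02, 2.6, 99.5, 3.8, 0, -0.02, 2.6, 99.5, 3.8, 0, -0.02, 2.6, 99.5, 3.8, 0, -0.02, 2.6, 99.5, 3.8, 0], squeeze=6)

```text
time_s: 2.57
position: [0.5016, 0.1067, 0.0647]
orientation: [-0.499, 0.498, -0.501, 0.501]
force: [-0.6, -0.4, 0.5]
gripper_width: 0.0575
```

```bash
python3 - <<'E'
from h import *
s=bot.observe();T=tool(s);print(T,s["time_s"],s["force"],s["gripper_width"]);np.save("T2.npy",T)
I=viewer.get_image("wrist");cv2.imwrite("pics/w2.png",I)
J=I[60:400,190:450];cv2.imwrite("pics/w2c.png",cv2.resize(J,None,fx=1.75,fy=1.75,interpolation=2))
E
```

```text
[[-0.0048  0.0015  1.      0.5016]
 [-1.      0.001  -0.0048  0.1067]
 [-0.001  -1.      0.0015  0.0647]
 [ 0.      0.      0.      1.    ]] 2.5667 [-0.619  -0.4158  0.4599] 0.05751349848623818
```

View pics/w2c.png

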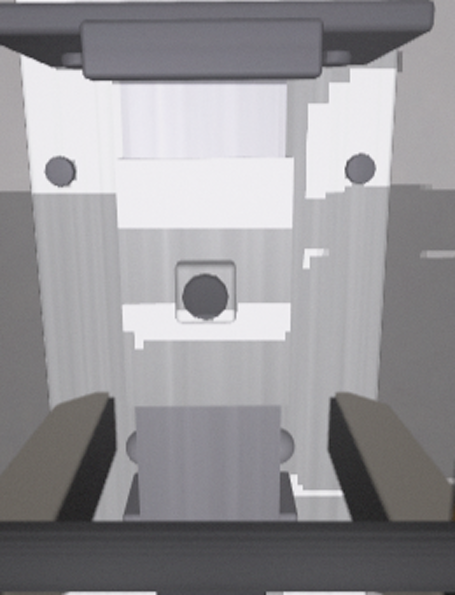

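```bash
python3 - <<'E'
from h import *
T=np.load("T2.npy");K,V=cam("wrist",T)
f=lambda x,y:(190+x/1.75,60+y/1.75)
for n,p,z in[("bL",f(133,447),.062),("bR",f(288,447),.062),("tubeL",f(136,420),.078),("tubeR",f(281,420),.078),("coll-",f(205,406),.080),("coll+",f(205,158),.080),("screw",f(205,296),.085)]: print(n,bp(K,V,p,z))
P=lambda z:np.linalg.inv(np.eye(4))
# finger pad faces at +-28.75 mm in tool z, pad +x edge
for sz in(-1,1):
  for y in(-.03,0,.019): print(sz,y,[(np.array(pj(K,V,(T@[x,y,sz*.02875,1])[:3]))-[190,60])*1.75 for x in(-.0075,)])
E
```

```text
bL [0.4806 0.1092 0.062 ]
bR [0.519 0.109 0.062]
tubeL [0.4839 0.1235 0.078 ]
tubeR [0.5156 0.1233 0.078 ]
coll- [0.4991 0.1275 0.08  ]
coll+ [0.4997 0.179  0.08  ]
screw [0.4995 0.1529 0.085 ]
-1 -0.03 [array([ 71.5431, 498.0014])]
-1 0 [array([ 98.6512, 433.0091])]
-1 0.019 [array([111.2522, 402.7983])]
1 -0.03 [array([361.951 , 497.5915])]
1 0 [array([336.3201, 432.6869])]
1 0.019 [array([324.4051, 402.5148])]
```

>>> carry_out(moves=[-0.04, 0, 2.5, -2.5, 0, -0.04, 0, 2.5, -2.5, 0, -0.04, 0, 2.5, -2.5, 0, -0.04, 0, 2.5, -2.5, 0, -0.04, 0, 2.5, -2.5, 0], squeeze=6)

```text
time_s: 3.03
position: [0.4987, 0.1068, 0.0619]
orientation: [0.499, -0.498, 0.501, -0.501]
force: [-0.3, 1.2, 0.5]
gripper_width: 0.0444
```

>>> carry_out(moves=[-0.15, 0, 0, 0, 0, -0.25, 0, 0, 0, 0, -0.36, 0, 0, 0, 0, -0.36, 0, 0, 0, 0, -0.36, 0, 0, 0, 0, -0.36, 0, 0, 0, 0], squeeze=8)

```text
time_s: 3.53
position: [0.4987, 0.1068, 0.0619]
orientation: [0.499, -0.498, 0.501, -0.501]
force: [-1.4, 1.1, 0.7]
gripper_width: 0.0316
```

Both buttons are flush, with the tube gripped. I'll draw slowly.

>>> carry_out(moves=[-0.36, 0.5, 0, 0, 0, -0.36, 1, 0, 0, 0, -0.36, 1.5, 0, 0, 0, -0.36, 2, 0, 0, 0, -0.36, 2.5, 0, 0, 0, -0.36, 3, 0, 0, 0, -0.36, 3.5, 0, 0, 0, -0.36, 4, 0, 0, 0])

```text
time_s: 4.2
position: [0.4987, 0.1036, 0.0619]
orientation: [0.5, -0.498, 0.502, -0.501]
force: [0.0, 8.0, -0.4]
gripper_width: 0.0317
```

```bash
python3 - <<'E'
from h import *
s=bot.observe();T=tool(s);print(s["position"],s["force"],s["gripper_width"]);np.save("T3.npy",T)
cv2.imwrite("pics/w3.png",viewer.get_image("wrist"))
I=cv2.imread("pics/w3.png");J=I[60:400,190:450];cv2.imwrite("pics/w3c.png",cv2.resize(J,None,fx=1.75,fy=1.75,interpolation=2))
E
```

```text
[0.4987 0.1036 0.0619] [ 0.0251  8.0045 -0.3584] 0.03166691131323937
```

View pics/w3c.png

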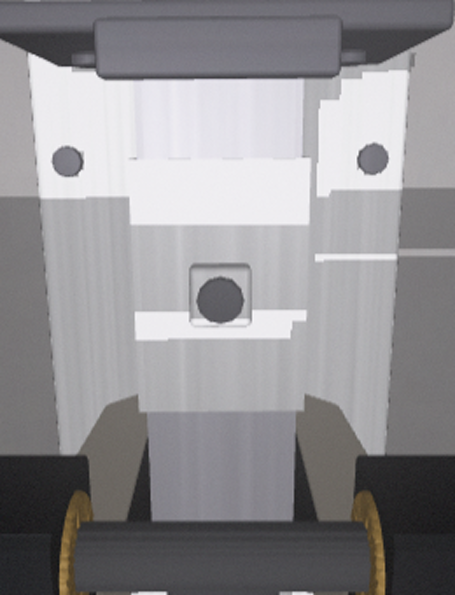

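```bash
python3 - <<'E'
from h import *
T=np.load("T3.npy");K,V=cam("wrist",T)
f=lambda x,y:(190+x/1.75,60+y/1.75)
for n,p,z in[("coll-",f(220,411),.080),("coll+",f(220,158),.080),("screw",f(220,299),.085),("holeL",f(68,161),.008),("holeR",f(373,159),.008)]: print(n,bp(K,V,p,z))
T=np.load("T2.npy");K,V=cam("wrist",T)
for n,p,z in[("holeL",f(60,171),.008),("holeR",f(360,169),.008)]: print(n,bp(K,V,p,z))
E
```

```text
coll- [0.4994 0.1245 0.08  ]
coll+ [0.4997 0.176  0.08  ]
screw [0.4996 0.1498 0.085 ]
holeL [0.4547 0.1738 0.008 ]
holeR [0.5449 0.1738 0.008 ]
holeL [0.4545 0.1738 0.008 ]
holeR [0.5447 0.1738 0.008 ]
```

>>> carry_out(moves=[-0.36, 1, 0, 0, 0, -0.36, 1.3, 0, 0, 0, -0.36, 1.6, 0, 0, 0, -0.36, 2, 0, 0, 0])

```text
time_s: 4.58
position: [0.4987, 0.102, 0.0619]
orientation: [0.5, -0.498, 0.502, -0.501]
force: [0.5, 4.5, -0.8]
gripper_width: 0.0319
```

The tube follows without slipping (3.0 mm) and the force is falling. I'll continue.

>>> carry_out(moves=[-0.36, 1, 0, 0, 0, -0.36, 2, 0, 0, 0, -0.36, 3.5, 0, 0, 0, -0.36, 5, 0, 0, 0, -0.36, 7, 0, 0, 0, -0.36, 9, 0, 0, 0, -0.36, 11, 0, 0, 0, -0.36, 13, 0, 0, 0, -0.36, 15, 0, 0, 0, -0.36, 17, 0, 0, 0, -0.36, 19, 0, 0, 0, -0.36, 21, 0, 0, 0, -0.36, 23, 0, 0, 0, -0.36, 25, 0, 0, 0, -0.36, 27, 0, 0, 0, -0.36, 29, 0, 0, 0, -0.36, 31, 0, 0, 0, -0.36, 32, 0, 0, 0, -0.36, 32.5, 0, 0, 0, -0.36, 32.5, 0, 0, 0])

```text
time_s: 6.25
position: [0.4988, 0.0691, 0.0619]
orientation: [0.5, -0.498, 0.502, -0.501]
force: [1.0, 2.1, -0.5]
gripper_width: 0.0319
```

```bash
python3 - <<'E'
from h import *
s=bot.observe();T=tool(s);print(s["position"],s["force"],s["gripper_width"]);np.save("T4.npy",T)
I=viewer.get_image("wrist");cv2.imwrite("pics/w4.png",I)
K,V=cam("wrist",T); print([(bp(K,V,(316,r),.085)[1]).round(4) for r in range(200,261,4)])
# screw: dark blob, collar edges
g=cv2.cvtColor(I,cv2.COLOR_BGR2GRAY); print(g[100:320:2,316])
E
```

```text
[0.4988 0.0691 0.0619] [ 1.0146  2.1194 -0.4665] 0.03190279442164294
[np.float64(0.1258), np.float64(0.1244), np.float64(0.1231), np.float64(0.1218), np.float64(0.1204), np.float64(0.1191), np.float64(0.1177), np.float64(0.1163), np.float64(0.1149), np.float64(0.1136), np.float64(0.1122), np.float64(0.1108), np.float64(0.1093), np.float64(0.1079), np.float64(0.1065), np.float64(0.105)]
[127 100  74 209 228 227 227 228 227 228 228 229 228 229 229 230 230 229
 229 230 229 229 230 230 229 194 239 239 239 239 240 239 240 239 240 240
 239 198 198 197 198 196 197 195 196 197 195 194 192 194 195 193 192 193
 193 156 123 172 192 116  96 101  97 101  99 125 126 124 121 122 120 119
 137 205 239 239 239 238 184 184 183 182 183 182 183 181 181 181 179 177
 181 178 180 179 178 177 178 171 143 146 144 145 141 143 142 141 142 141
 141 141]
```

Setting ≈37.7 mm; about 6.4 mm remain. Now a lighter grip and smaller steps, so that the pads slip before they force anything.

>>> carry_out(moves=[-0.36, 0, 0, 0, 0, -0.36, 0.5, 0, 0, 0, -0.36, 1, 0, 0, 0, -0.36, 1.5, 0, 0, 0, -0.36, 2, 0, 0, 0, -0.36, 2.5, 0, 0, 0, -0.36, 3, 0, 0, 0, -0.36, 3.5, 0, 0, 0, -0.36, 4, 0, 0, 0, -0.36, 4.4, 0, 0, 0, -0.36, 4.8, 0, 0, 0, -0.36, 5, 0, 0, 0], squeeze=4)

```text
time_s: 7.3
position: [0.4988, 0.0639, 0.0619]
orientation: [0.5, -0.498, 0.501, -0.501]
force: [1.8, -1.2, 1.2]
gripper_width: 0.0316
```

>>> carry_out(moves=[-0.36, 0.3, 0, 0, 0, -0.36, 0.6, 0, 0, 0, -0.36, 0.8, 0, 0, 0])

```text
time_s: 7.55
position: [0.4988, 0.0633, 0.0619]
orientation: [0.5, -0.498, 0.502, -0.501]
force: [1.7, 1.2, 0.6]
gripper_width: 0.0322
```

```bash
cat > snap.py <<'E'
from h import *
import sys
s=bot.observe();T=tool(s);print(s["time_s"],s["position"],s["force"],s["gripper_width"]);np.save(f"T{sys.argv[1]}.npy",T)
I=viewer.get_image("wrist");S=viewer.get_image("side");cv2.imwrite(f"pics/w{sys.argv[1]}.png",I);cv2.imwrite(f"pics/s{sys.argv[1]}.png",S)
K,V=cam("wrist",T); g=cv2.cvtColor(I,cv2.COLOR_BGR2GRAY)
a=cv2.resize(I[180:320,220:420],None,fx=3.4,fy=3.4,interpolation=2)
u,v=pj(*cam("side"),(.499,.109,.062)).astype(int);print("side px",u,v)
b=cv2.resize(S[v-30:v+30,u-65:u+65],(680,314),interpolation=2)
cv2.imwrite(f"pics/c{sys.argv[1]}.png",cv2.resize(np.vstack([a,b]),None,fx=.75,fy=.75))
for x in(.478,.52): print("pin px wrist",pj(K,V,(x,.109,.062)))
E
python3 snap.py 5
```

```text
7.55 [0.4988 0.0633 0.0619] [1.7124 1.2037 0.6109] 0.03221058802345631
side px 291 305
pin px wrist [261.0764 219.1826]
pin px wrist [367.1201 218.5239]
```

View pics/c5.png

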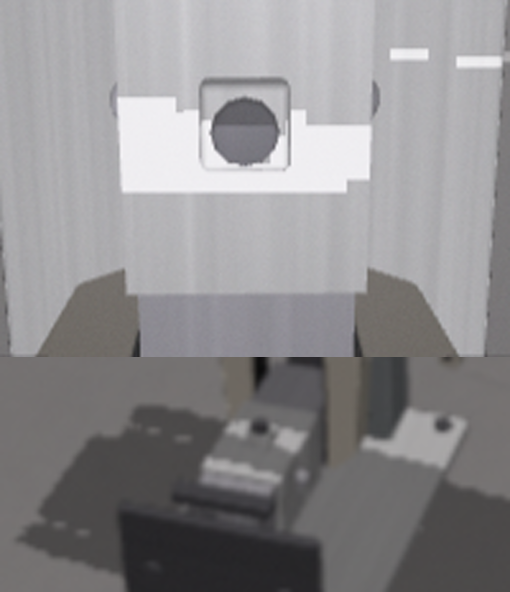

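Both pins stand out through the collar: tips at columns 262.7 and 369 of the wrist image, 42 mm apart, which is fully out. The side force is near baseline. I'll release, rise and go over the tamper.

>>> carry_out(moves=[-0.2, 0, 0, 0, 0, 0.2, 0, 0, 0, 0, 0.6, 0, 0, 0, 0, 1, 0, 0, 0, 0, 1, 0, 0, 0, 0, 1, 0, -30, 0, 0, 1, 0, -60, 0, 0, 1, 0, -85, 0, 0])

```text
time_s: 8.32
position: [0.4985, 0.063, 0.1481]
orientation: [0.5, -0.498, 0.502, -0.501]
force: [0.0, 0.5, -0.7]
gripper_width: 0.0791
```

```bash
python3 snap.py 6; python3 - <<'E'
from h import *
T=np.load("T6.npy");K,V=cam("wrist",T)
for x in(.4787,.5207): print(pj(K,V,(x,.109,.062)))
print(pj(K,V,(.4997,.1088,.08)))
E
```

```text
8.3167 [0.4985 0.063  0.1481] [ 0.032   0.5439 -0.7172] 0.07909899756778611
side px 291 305
pin px wrist [281.1158 190.6533]
pin px wrist [349.1819 190.236 ]
[282.2502 190.6463]
[350.3163 190.2291]
[316.3238 194.7761]
```

>>> carry_out(moves=[1, 30, -30, 4, 0, 1, 70, -60, 9, 0, 1, 110, -60, 14, 0, 1, 150, -60, 20, 0, 1, 190, -60, 26, 0, 1, 230, -60, 31, 0, 1, 255, -60, 36, 0, 1, 267, -60, 37, 0, 1, 267, -60, 37, 0, 1, 267, -60, 37, 0])

```text
time_s: 9.25
position: [0.5359, -0.2038, 0.2096]
orientation: [-0.501, 0.496, -0.501, 0.502]
force: [1.1, 0.5, 0.5]
gripper_width: 0.0932
```

```bash
python3 - <<'E'
from h import *
s=bot.observe();T=tool(s);print(T,s["time_s"],s["force"]);np.save("T7.npy",T)
I=viewer.get_image("wrist");cv2.imwrite("pics/w7.png",I)
A=cv2.imread("pics/w6.png")[150:350,200:440]
cv2.imwrite("pics/m7.png",np.vstack([cv2.resize(I,(640,480)),cv2.copyMakeBorder(A[:120],0,0,200,200,0)]))
K,V=cam("wrist",T);print("expect knob",pj(K,V,(.5356,-.2036,.076)))
E
```

```text
[[-0.006   0.0076  1.      0.5359]
 [-1.      0.0038 -0.006  -0.2038]
 [-0.0038 -1.      0.0076  0.2096]
 [ 0.      0.      0.      1.    ]] 9.25 [1.1402 0.5422 0.4522]
expect knob [313.4277 242.3341]
```

View pics/m7.png

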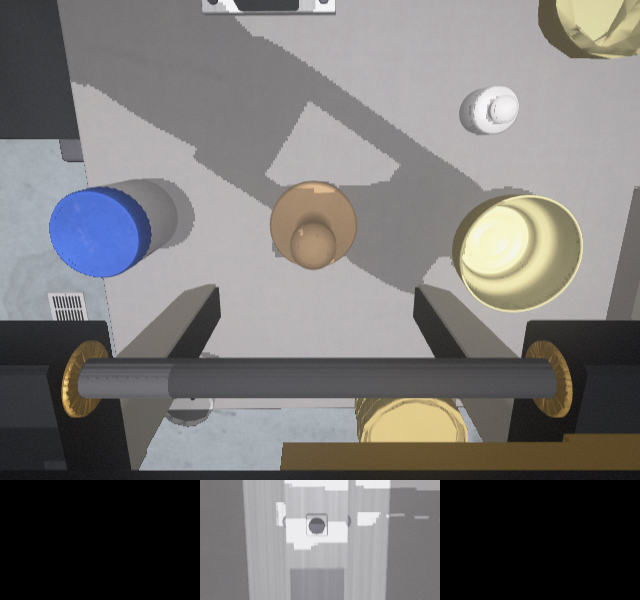

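The knob is at (313.5,245), within 2 mm of the estimate, and clear of its neighbours. The inset shows both pins still out. I'll descend and grip the knob.

>>> carry_out(moves=[1, 1, 35, -1, 0, 1, 2, 70, -2, 0, 1, 2.4, 100, -2.1, 0, 1, 2.4, 120, -2.1, 0, 1, 2.4, 130, -2.1, 0, 0.6, 2.4, 133, -2.1, 0, 0.2, 2.4, 133, -2.1, 0, -0.05, 2.4, 133, -2.1, 0, -0.15, 2.4, 133, -2.1, 0, -0.5, 2.4, 133, -2.1, 0, -0.6, 2.4, 133, -2.1, 0, -0.6, 2.4, 133, -2.1, 0, -0.6, 2.4, 133, -2.1, 0, -0.6, 2.4, 133, -2.1, 0, -0.6, 2.4, 133, -2.1, 0], squeeze=15)

```text
time_s: 10.55
position: [0.5348, -0.2049, 0.077]
orientation: [-0.502, 0.496, -0.5, 0.502]
force: [-0.1, 0.2, 1.2]
gripper_width: 0.0319
```

>>> carry_out(moves=[-0.6, 0, -3, 0, 0, -0.6, 0, -7, 0, 0, -0.6, 0, -12, 0, 0, -0.6, 0, -18, 0, 0, -0.6, 0, -20, 0, 0, -0.6, 0, -20, 0, 0], squeeze=20)

```text
time_s: 11.05
position: [0.5352, -0.2053, 0.0981]
orientation: [-0.502, 0.496, -0.5, 0.503]
force: [-0.3, -0.7, -2.5]
gripper_width: 0.0312
```

```bash
python3 - <<'E'
from h import *
s=bot.observe();T=tool(s);print(s["position"],s["force"],s["gripper_width"]);np.save("T8.npy",T)
I=viewer.get_image("wrist");S=viewer.get_image("side");cv2.imwrite("pics/w8.png",I)
u,v=pj(*cam("side"),(.535,-.205,.07)).astype(int)
cv2.imwrite("pics/m8.png",np.hstack([cv2.resize(I[120:400,180:460],(400,400)),cv2.resize(S[v-50:v+50,u-50:u+50],(400,400))]))
E
```

```text
[ 0.5352 -0.2053  0.0981] [-0.3355 -0.6956 -2.4624] 0.03121688087604517
```

View pics/m8.png

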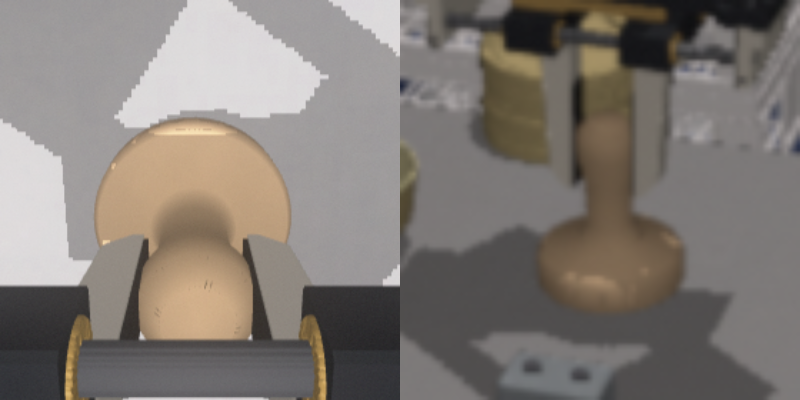

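```bash
python3 - <<'E'
from h import *
T=np.load("T8.npy");K,V=cam("wrist",T);print(T)
k=280/400
for z in(.028,.035,.042): print(z,bp(K,V,(180+193*k,120+118*k),z)-[0,.0405,0],bp(K,V,(180+291*k,120+215*k),z)[0]-bp(K,V,(180+95*k,120+215*k),z)[0],bp(K,V,(180+193*k,120+215*k),z)[1])
E
```

```text
[[-0.0046  0.0092  0.9999  0.5352]
 [-1.      0.0027 -0.0046 -0.2053]
 [-0.0027 -1.      0.0092  0.0981]
 [ 0.      0.      0.      1.    ]]
0.028 [ 0.5362 -0.2048  0.028 ] 0.08352880908244437 -0.20586875080947747
0.035 [ 0.5362 -0.2037  0.035 ] 0.08082731155023098 -0.20341400672137777
0.042 [ 0.5362 -0.2026  0.042 ] 0.07812581401801777 -0.20095926263327812
```

Tamper is held upright, with its foot within 1.3 mm of the TCP. I'll lift and carry it over the bay.

>>> carry_out(moves=[-0.6, 0, -20, 0, 0, -0.6, 0, -45, 0, 0, -0.6, 0, -75, 0, 0, -0.6, 0, -100, 0, 0, -0.6, -10, -120, -1, 0, -0.6, -30, -122, -3, 0, -0.6, -60, -122, -6, 0, -0.6, -95, -122, -9, 0, -0.6, -130, -122, -12, 0, -0.6, -165, -122, -15, 0, -0.6, -200, -122, -18, 0, -0.6, -235, -122, -21, 0, -0.6, -270, -122, -24, 0, -0.6, -305, -122, -27, 0, -0.6, -340, -122, -30, 0, -0.6, -375, -122, -33, 0, -0.6, -400, -122, -35, 0, -0.6, -415, -122, -37, 0, -0.6, -421, -122, -37.5, 0, -0.6, -421, -122, -37.5, 0])

```text
time_s: 12.82
position: [0.4976, 0.2169, 0.22]
orientation: [0.502, -0.497, 0.5, -0.502]
force: [-0.5, 0.7, -2.1]
gripper_width: 0.0312
```

```bash
python3 - <<'E'
from h import *
s=bot.observe();T=tool(s);print(T,s["time_s"],s["force"],s["gripper_width"]);np.save("T9.npy",T)
I=viewer.get_image("wrist");S=viewer.get_image("side");t=viewer.get_image("top");cv2.imwrite("pics/w9.png",I)
u,v=pj(*cam("side"),(.5,.2,.1)).astype(int); v=max(v,70);u=max(u,70)
cv2.imwrite("pics/m9.png",np.hstack([cv2.resize(I,(440,330)),cv2.resize(S[v-70:v+70,u-70:u+70],(330,330))]))
E
```

```text
[[-0.0023  0.0073  1.      0.4976]
 [-1.      0.0034 -0.0024  0.2169]
 [-0.0034 -1.      0.0073  0.22  ]
 [ 0.      0.      0.      1.    ]] 12.8167 [-0.4619  0.6625 -2.0931] 0.031221876840299475
```

View pics/m9.png

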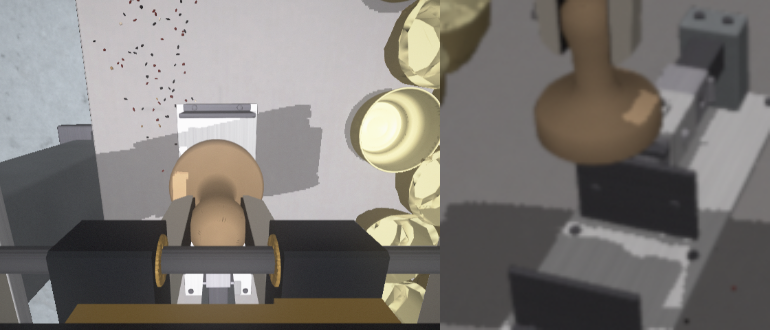

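```bash
python3 - <<'E'
from h import *
T=np.load("T9.npy");K,V=cam("wrist",T);k=640/440
for r in(103,111,117): print(r,bp(K,V,(217*k,r*k),.06), bp(K,V,(217*k,r*k),.008))
print(bp(K,V,(178*k,125*k),.008),bp(K,V,(257*k,125*k),.008))
I=cv2.cvtColor(cv2.imread("pics/w9.png"),6);print(I[140:190:2,300])
E
```

```text
103 [0.4994 0.2857 0.06  ] [0.4997 0.2846 0.008 ]
111 [0.4994 0.2767 0.06  ] [0.4997 0.2741 0.008 ]
117 [0.4994 0.2699 0.06  ] [0.4997 0.2661 0.008 ]
[0.446  0.2555 0.008 ] [0.5547 0.2551 0.008 ]
[201 200 199 199 199 172 140 151 148 150 141  85 100 135 135 124 242 251
 251 251 251 251 243 218 218]
```

>>> carry_out(moves=[-0.6, 1, 20, 0, 0, -0.6, 1.8, 45, 0, 0, -0.6, 1.8, 70, 0, 0, -0.6, 1.8, 80, 0, 0, -0.6, 1.8, 80, 0, 0, -0.6, 1.8, 80, 0, 0])

```text
time_s: 13.47
position: [0.4992, 0.2123, 0.1404]
orientation: [-0.501, 0.496, -0.5, 0.503]
force: [0.4, 0.3, -2.4]
gripper_width: 0.0313
```

End plate inner face measures ≈0.269, as expected. I'll shift 3 mm towards it and lower gently.

>>> carry_out(moves=[-0.6, -3, 2, 0, 0, -0.6, -3, 20, 0, 0, -0.6, -3, 38, 0, 0, -0.6, -3, 46, 0, 0, -0.6, -3, 49, 0, 0, -0.6, -3, 51, 0, 0, -0.6, -3, 52.5, 0, 0, -0.6, -3, 53.5, 0, 0])

```text
time_s: 14.13
position: [0.5004, 0.2157, 0.0878]
orientation: [-0.501, 0.495, -0.5, 0.503]
force: [0.3, 0.5, -1.6]
gripper_width: 0.0312
```

```bash
python3 - <<'E'
from h import *
s=bot.observe();T=tool(s);print(T,s["time_s"],s["force"],s["gripper_width"]);np.save("T10.npy",T)
I=viewer.get_image("wrist");S=viewer.get_image("side");cv2.imwrite("pics/w10.png",I)
u,v=pj(*cam("side"),(.5,.2,.06)).astype(int)
cv2.imwrite("pics/m10.png",np.hstack([cv2.resize(I[60:400],(640,340))[:, 100:540],cv2.resize(S[v-60:v+60,u-60:u+60],(340,340),interpolation=2)]))
E
```

```text
[[-0.0065  0.0089  0.9999  0.5004]
 [-1.      0.0029 -0.0065  0.2157]
 [-0.0029 -1.      0.0088  0.0878]
 [ 0.      0.      0.      1.    ]] 14.1333 [ 0.2545  0.5252 -1.6449] 0.031167422260225307
```

View pics/m10.png

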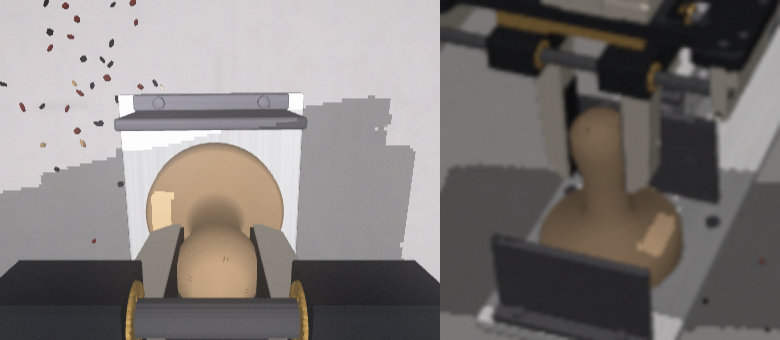

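The foot is centred on the plate, clear of both plates. Viewed so far: 10. Lowering the last few mm.

>>> carry_out(moves=[-0.6, 0, 1, 0, 0, -0.6, 0, 1.7, 0, 0, -0.6, 0, 2.3, 0, 0, -0.6, 0, 2.3, 0, 0])

```text
time_s: 14.57
position: [0.5, 0.2156, 0.0852]
orientation: [-0.501, 0.496, -0.5, 0.503]
force: [0.2, 0.2, -1.5]
gripper_width: 0.0312
```

>>> carry_out(moves=[-0.6, 0, 0.4, 0, 0, -0.6, 0, 0.8, 0, 0, -0.6, 0, 1.2, 0, 0, -0.6, 0, 1.2, 0, 0])

```text
time_s: 14.9
position: [0.5, 0.2155, 0.085]
orientation: [-0.501, 0.496, -0.5, 0.503]
force: [-3.5, -0.2, 7.5]
gripper_width: 0.0312
```

On the plate (contact felt). I'll release and rise clear.

>>> carry_out(moves=[-0.32, 0, -0.3, 0, 0, -0.28, 0, -0.3, 0, 0, -0.2, 0, -0.3, 0, 0, -0.1, 0, -0.3, 0, 0, 0.1, 0, -0.3, 0, 0, 0.4, 0, -0.3, 0, 0, 0.6, 0, -0.3, 0, 0, 0.6, 0, -0.3, 0, 0, 0.6, 0, -20, 0, 0, 0.6, 0, -55, 0, 0, 0.6, 0, -95, 0, 0, 0.6, 0, -130, 0, 0, 0.6, 45, -150, 0, 0, 0.6, 60, -150, 0, 0, 0.6, 60, -150, 0, 0, 0.6, 60, -150, 0, 0])

```text
time_s: 16.23
position: [0.4985, 0.1545, 0.2353]
orientation: [-0.501, 0.495, -0.501, 0.504]
force: [-0.2, -0.2, -0.7]
gripper_width: 0.0743
```

```bash
python3 - <<'E'
from h import *
s=bot.observe();T=tool(s);print(T,s["time_s"],s["force"],s["gripper_width"]);np.save("T11.npy",T)
I=viewer.get_image("wrist");S=viewer.get_image("side");cv2.imwrite("pics/w11.png",I)
u,v=pj(*cam("side"),(.5,.17,.05)).astype(int)
A=cv2.resize(I[0:330,150:480],(420,420),interpolation=2)
cv2.imwrite("pics/m11.png",np.hstack([A,cv2.resize(S[v-65:v+65,u-55:u+55],(355,420),interpolation=2)]))
K,V=cam("wrist",T)
for P in[(.4787,.109,.062),(.5207,.109,.062),(.5,.2165,.008),(.5,.2165,.084)]:print(P,(pj(K,V,P)-[150,0])*420/330)
E
```

```text
[[-0.0087  0.0095  0.9999  0.4985]
 [-1.      0.003  -0.0087  0.1545]
 [-0.0031 -1.      0.0095  0.2353]
 [ 0.      0.      0.      1.    ]] 16.2333 [-0.2192 -0.1639 -0.6971] 0.07431387079400936
(0.4787, 0.109, 0.062) [180.8822 356.3118]
(0.5207, 0.109, 0.062) [239.9244 355.5516]
(0.5, 0.2165, 0.008) [208.7895 197.9303]
(0.5, 0.2165, 0.084) [209.2921 202.4793]
```

View pics/m11.png

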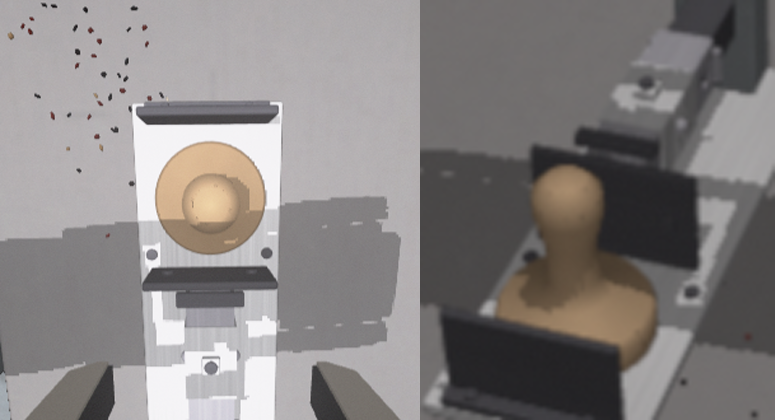

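The tamper stands upright (foot centre ≈(210,198), knob ≈(210,203), matching the upright prediction) between the plates. I'll use the last view on the pins.

```bash
python3 - <<'E'
from h import *
I=cv2.imread("pics/w11.png"); print([ (150+x*330/420, y*330/420) for x,y in((181,356),(240,356))])
A=I[255:310,265:365]; S=viewer.get_image("side"); u,v=pj(*cam("side"),(.5207,.109,.062)).astype(int)
B=S[v-20:v+20,u-36:u+36]
cv2.imwrite("pics/m12.png",np.vstack([cv2.resize(A,(540,297),interpolation=2),cv2.resize(B,(540,300),interpolation=2)]))
E
```

```text
[(292.2142857142857, 279.7142857142857), (338.57142857142856, 279.7142857142857)]
```

```bash
python3 - <<'E'
from h import *
for n in("w11","w6"):
    g=cv2.cvtColor(cv2.imread(f"pics/{n}.png"),6)
    r0=280 if n=="w11" else 190
    a,b=(286,332) if n=="w11" else (274,340)
    for r in range(r0-9,r0+14,3): print(n,r,g[r,a:a+14],g[r,b:b+14])
E
```

```text
w11 271 [196 195 197 198 192 192 191 196 192 191 193 189 189 191] [191 194 195 194 190 190 185 188 192 189 193 194 193 201]
w11 274 [188 186 187 188 185 183 190 195 192 192 192 191 188 190] [190 190 192 193 175 189 187 189 191 191 197 195 194 198]
w11 277 [189 187 187 189 184 183 182 147 155 236 244 245 245 244] [244 244 244 244 151 126 162 187 193 188 194 196 196 197]
w11 280 [191 186 187 190 184 183 159 174 191 235 245 244 244 244] [245 245 244 244 157 140 148 187 191 190 195 195 195 197]
w11 283 [189 185 186 190 187 182 191 186 173 229 245 245 244 245] [244 245 245 244 169 182 186 191 190 189 207 208 228 245]
w11 286 [226 232 233 233 234 232 233 235 235 239 244 244 244 245] [245 244 245 245 199 192 187 188 190 189 216 245 244 244]
w11 289 [245 245 245 244 244 244 245 245 245 244 245 244 245 245] [245 245 244 244 201 191 188 187 190 192 215 244 245 244]
w11 292 [245 244 244 245 245 244 245 245 245 245 244 245 244 245] [189 192 191 192 195 191 191 189 188 189 229 244 245 245]
w6 181 [175 173 193 192 226 236 234 231 230 231 237 224 190 191] [189 187 189 191 191 192 190 187 172 172 17
[... 175 characters left out ...]
33 228 201 156 165 187 189] [188 187 189 192 191 190 190 172 133 128 159 178 175 176]
w6 190 [173 175 193 210 210 234 235 233 193 152 167 196 234 236] [186 189 188 190 192 190 189 173 139 130 127 166 177 178]
w6 193 [174 173 194 212 211 236 236 234 205 155 168 188 235 236] [238 237 237 237 237 230 189 169 133 123 141 170 176 179]
w6 196 [173 174 171 171 172 191 191 188 184 170 156 159 230 237] [236 238 237 238 237 236 234 206 143 156 171 178 176 177]
w6 199 [172 173 174 171 171 173 173 172 169 167 173 183 230 237] [237 237 238 238 237 238 237 222 174 172 174 176 173 177]
w6 202 [172 175 174 171 171 175 175 172 170 167 172 179 228 236] [237 236 238 238 237 237 237 217 170 172 177 177 177 177]
```

Both pins are at their fully-out tip positions: columns 292 and 338, against 292.2 and 338.6 expected. Handing in.

```bash
python3 -c "
from workcell import job
print(job.finish_job())"
```

```text
the job is handed in; nothing more can be done
None
```

The tool rest is at its wide setting, the tamper stands upright in the bay, and the job was handed in at about 16.3 s of the 61 s allowed.

- **Widening:** I pressed both buttons flush and drew the tube back slowly, about 43.5 mm of tool travel against about 44 mm measured from the pictures. I lightened the grip to 4 N before the second holes. The most I read on the wrist while drawing was about 7 N above the resting reading, about what the stated friction and button wedging come to. The force between pins and tube was not measured directly.
- **Tamper:** I gripped it by the knob and set it down at about the middle of the bay. Contact was felt at about 9 N vertical and 3.5 N sideways. I then let go and moved the arm clear.

**Last checks**
- **Buttons:** both tips were within a pixel of where fully-out pins should appear. I checked this from pixel values, because the last close-up was refused at the picture limit.
- **Tamper:** the last picture shows it upright with its foot wholly on the plate and clear of both plates.
- **Other things:** the arm stayed well clear of them, but I took no final overview picture to confirm that they had not moved.
- **Disagreements:** the grip on the knob closed to 31 mm where 36 mm was stated, though it held without slipping. The finger centre looked about 1.3 mm off the calibration in x, and I allowed for that.

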